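# Isolate the tile grinder and hold its belt tensioner back

## Robot

A 7-joint arm with a two-finger parallel gripper is mounted at the origin on the work surface. World frame = base frame: x ahead of the robot, y to its left, z up, the work surface at z = 0. Lengths are in mm, angles in rad, forces in N, time in s.
With the tool pointing down it reaches from about 400 to 875 mm from the base axis. Payload 4.4 kg.
Tool frame: the origin (TCP) lies at the very end of the fingers, on their centre line; the grasp point (between the pads) lies 19 mm behind it; z points along the fingers, y is the line along which they close (so a half turn about z gives the same grasp; the last joint's range is limited). The gripper opens to 85 mm and grips with 20 to 120 N. Pads are 22 mm wide; open, the fingers measure 114 mm over their backs; the gripper's body (76 mm by 85 mm) begins 54 mm behind the grasp point. The pads swing forward as they close: fully open they stand 13 mm farther back than shut.
Start: joints at [-1.32, 0.628, 0.038, 1.517, -0.027, 0.996, -0.02], TCP at [202.469, 617.676, 231.313] pointing down, gripper open.
Joint ranges: [-3.06, 3.06], [-0.37, 2.12], [-1.25, 1.32], [0.18, 2.47], [-1.1, 4.24], [0.23, 1.98], [-2.94, 2.94]. Speed limits (rad/s): [2.57, 2.57, 3.14, 3.14, 3.14, 3.14, 3.14].

## Interface

Orientations are given as [roll, pitch, yaw] about the fixed x, y, z axes, in that order (R = Rz(yaw) Ry(pitch) Rx(roll)).
In Python, from cell import ctrl gives the robot as it stands.
- The arm moves only by the tool step_arm, never from a script. Its argument "series" is a list that holds one entry, the list of rows, each a list of 7 numbers: the turn, a rotation vector about the tool's x, y, z as a fraction of full scale, then the shift along the tool's x, y, z as a fraction of full scale, then the closure, from 0 (fully open) to 1 (shut). In form: [[[ax, ay, az, tx, ty, tz, gripper], ...]]. A call has 1 to 12 rows; each row shifts and turns the commanded pose from where the row before left it, along the tool's axes as they then stand; what a row does not reach is not made up. Full scale, the value 1, is 150 mm for a shift and 45 degrees for a turn. A row lasts 1/10 s, in which the tool goes at most 50 mm and 8.59 degrees, less where a joint would pass 70% of its speed; a pose out of reach is approached as far as the arm can. A call with a number of a shift or a turn outside -1 to 1 is refused whole. A call with a gripper value outside its range is refused whole. The fingers move at their own pace and stop on an object; the grip force is fixed at half the most. Time passes only in rows, so rows that do not move let the fingers close. It gives the time, the measured TCP pose, the force, the opening and the grip force at its end, in the units of the state.
- ctrl.read_state(): the state, without advancing time (a new reading comes with each control period).
- ctrl.get_image(name): name is "side" or "top" or "wrist"; returns a dict with "img" (480x640x3 uint8, red, green, blue), "fx", "fy", "cx", "cy" (pixels), "R" (3x3) and "t" (3): a world point X has camera coordinates R X + t. Camera axes: x right, y down, z forward; pixel columns grow to the right and rows downward; lengths in mm; the calibration is good to about 2 mm. A picture is of the moment at which its call begins. There is no depth.
- ctrl.finish_job(): hands the job in; it is judged then, once.
Trained networks look in a picture, given as the dict that the camera call returned (one of the last four; its "shot" number tells which), for a name from the list of things; names that differ only in an ending like _2 or _b are one class to them, and where a whole thing is asked for, a point or a joint stands for the part that bears it (a point fixed in the world has none). Each returns a list of dicts, best first, with "score" (0 to 1); they miss things now and then, are a little off and sometimes report something else, mostly with a low value. They report only what shows in the picture. A call takes as long as a camera call. They do not tell look-alikes from the thing itself.
- ctrl.recognise(picture, thing): "centre" ([column, row] in pixels, amid what is visible of it).
The state is a dict: "clock": time; "qpos": joint angles; "qd": joint speeds; "tau": joint torques, N m; "eef_pos": TCP position; "tool_rot": TCP orientation; "force": force on the tool from outside, world axes, zero at the start; "torque": the same for the moment, N m; "width": finger opening in mm; "gripper_force": force on a finger pad.
Only numpy, scipy, OpenCV 4.12 (cv2) and the standard library are available. Lean on these libraries where they do the work, as an engineer would, in place of code of your own. Each camera call takes 0.05 s, during which the arm holds its last target. There are 200 camera calls.

## Task

The small tile grinder is to get a new belt. First turn the handle of its rotary isolator box from on to off, right round into its off position; only then swing the grinder's sprung belt-tensioner arm, by the upright steel post at its end, outwards until it is hard against its stop, and finish while the gripper's fingers still hold it there against the spring. Leave everything else on the table where it stands.

Things in the scene. Friction and masses are not known exactly. Their poses are not given: they have to be found in the camera images.
- drive: Tile grinder lying with its belt deck uppermost, belt and guard taken off: a fixed grey casting 150 (x) by 270 (y) by 40 mm high. Origin: centre of its underside on the table, z up. On top stand a large pulley (radius 45, centre x +18, y +80) and a small one (radius 20, centre x +35, y -105), both up to 69 mm above the table, and the tensioner arm. Two stubs, up to 66 mm above the table, mark the arm's rest and its stop. It may stand left or right, turned by up to 0.5 rad.
- pivot_axis (a point): Point on the vertical pivot axis of the tensioner arm, 60 mm above the table; in the grinder's frame x -45, y -105 mm. It does not move.
- tensioner (a joint): Angle of the tensioner arm about its pivot, rad, growing counter-clockwise seen from above. 0 = at rest, 0.9 = against its stop. A spring always pulls it back to 0: pushed at the post it takes about 4 N to start and 12 N at the stop. At 0 the arm points 50 degrees counter-clockwise from the grinder's +x axis; at the stop the post stands out over the grinder's -x edge.
- tension_post (a point): The tensioner arm is a flat steel bar 20 mm wide, top 68 mm above the table, with a black roller (radius 16) under its free end and an upright post on top of that end. The post: upright plain steel pin of 15 mm diameter, reaching from the bar up to 115 mm above the table, 110 mm from the pivot axis; the arm can be moved by it. This point is on its centre line, 95 mm above the table, 20 mm below its top.
- isolator: Rotary isolator: fixed grey box 110 (x) by 100 (y) by 62 mm high with a black turning handle on its top. Origin: centre of its underside on the table, z up. A thin bar mark on the lid, 30 degrees from its +x axis towards +y, shows where on is, a small dot at its +y edge where off is. A short cable gland sticks out of its +x face. It stands on the other side from the grinder, turned by up to 0.6 rad.
- isolator_handle (a joint): Angle of the isolator handle, rad, growing clockwise seen from above. 0 = off (the grip bar lies along the box's y axis, white line at +y), 1.05 = on (60 degrees clockwise from off, white line towards the bar mark). To switch off, turn it counter-clockwise seen from above by 60 degrees. Stiff: it needs about 0.12 N m and stays where it is left; firm stops at both ends.
- handle_grip (a point): Centre of the handle's grip bar, on its turning axis, 98 mm above the table. The bar is 66 mm long, 16 mm thick, upright, from 76 to 112 mm above the table, over a disc of radius 30 mm. Moves with the handle: the point's y axis lies along the bar, towards the white line.
- mosaic_pot: Bystander: upturned terracotta pot with glued tiles, radius 55, 90 mm high, behind the grinder. Origin under its centre.
- mug: Bystander: white mug, radius 40, 85 mm high, behind the isolator. Origin under its centre.
- glue_pot: Bystander: small white glue jar, radius 22, 42 mm high, in front of the grinder. Origin under its centre.
- nippers: Bystander: tile nippers lying flat, about 170 by 70 by 16 mm, in front of the isolator. Origin near the middle, on the table.
- tile_tub: Bystander: clear tub of tiles, 110 by 160 by 45 mm, at the far edge of the table. Origin under its centre.
- brush: Bystander: brush 170 mm long lying at the right. Origin near the middle.
- belt_guard: Bystander: the grinder's sheet-metal belt guard, 150 by 270 by 50 mm, lying open side up at the left. Origin under its centre.
Not all that is in view belongs to the job. Leave any purple or red look-alike of the isolator alone.

How it is judged (in metres and radians):
On the way, in this order (a step that is already met when the one before it is completed fails the run):
1. the isolator handle is turned to off (value of joint isolator_handle below 0.15 rad), for 0.2 s.
2. the tensioner arm is swung to its stop (value of joint tensioner above 0.82 rad), for 0.2 s.
At the end, for the whole second after the job is handed in: The isolator handle is within 0.15 rad of off; the tensioner arm is within 0.08 rad of its stop (joint above 0.82), still, and held there by the fingers (contact force above 3 N); each bystander is within 30 mm of where it was (value of joint isolator_handle below 0.15 rad and value of joint tensioner above 0.82 rad and velocity of joint tensioner between -0.1 and 0.1 rad/s and contact force between the fingers and tensioner above 3 N and distance of each of mosaic_pot, mug, glue_pot, nippers, tile_tub, brush, belt_guard from where it was at the start of the episode below 0.03 m); the arm keeps its last pose, push and grip.
It fails at once if the tensioner arm is swung out while the isolator is still on (value of joint isolator_handle above 0.6 rad and value of joint tensioner above 0.3 rad).
It fails at once if a bystander is moved more than 30 mm (distance of any of mosaic_pot, mug, glue_pot, nippers, tile_tub, brush, belt_guard from where it was at the start of the episode above 0.03 m).
It also fails if it takes over 46 s, if anything falls off the work surface, if the arm or the gripper's body presses on something with over 40 N, if the wrist force passes 120 N, or if a joint passes its speed limit or range.

## Working session

There is one attempt and no reset: what is moved stays moved. The work goes in short steps, Python scripts to look and compute and a tool call to move; the robot and the scene stay as the last step left them, time stands still between calls to the robot, and variables do not carry over. Pictures are saved under pics/ and viewed, at most 10 in all, crops included, and the job is handed in when it is done.

Besides the shell and the picture viewer there is one more tool, called after "Emit:" in YAML: its name, and indented under it one key for each argument. step_arm: Moves the arm, as the interface text tells. Shift numbers are shares of 150 mm and turn numbers shares of 45 degrees, none past 1 either way. Its arguments: {"type":"object","properties":{"series":{"type":"array","items":{"type":"array","items":{"type":"array","items":{"type":"number","minimum":-1,"maximum":1}}}}},"required":["series"]}

```bash
mkdir -p pics; cat > h.py <<'E'
import numpy as np, cv2
from cell import ctrl
from scipy.spatial.transform import Rotation as Ro
def back(p,uv,z):
    R=np.array(p["R"]);t=np.array(p["t"]);c=-R.T@t
    d=R.T@np.array([(uv[0]-p["cx"])/p["fx"],(uv[1]-p["cy"])/p["fy"],1])
    return c+d*(z-c[2])/d[2]
def proj(p,X):
    c=np.array(p["R"])@np.array(X,float)+np.array(p["t"]);return [p["fx"]*c[0]/c[2]+p["cx"],p["fy"]*c[1]/c[2]+p["cy"]]
def save(p,n,crop=None,s=1):
    im=p["img"][:,:,::-1]
    if crop: a,b,c,d=crop; im=im[b:d,a:c]
    cv2.imwrite("pics/"+n,cv2.resize(im,None,fx=s,fy=s,interpolation=cv2.INTER_CUBIC))
E
python3 - <<'E'
from h import *
s=ctrl.read_state();print(s["eef_pos"],s["tool_rot"],s["clock"])
for n in("top","side"):
    p=ctrl.get_image(n);save(p,n+"0.png")
    R=np.array(p["R"]);print(n,-R.T@np.array(p["t"]))
    for th,z in(("drive",20),("tension_post",95),("isolator",31),("isolator_handle",98),("handle_grip",98),("mug",40),("mosaic_pot",45),("glue_pot",20),("nippers",8)):
        for r in ctrl.recognise(p,th)[:3]: print(n,th,round(r["score"],2),np.round(r["centre"]),np.round(back(p,r["centre"],z)))
E
```

```text
[202.25147534 617.05088477 230.36582983] [-3.13963867e+00 -2.89285397e-07  2.82480537e+00] 0.0
top [ 471.87167805   65.67753768 1652.72258544]
top drive 0.8 [261. 219.] [612. 208.  20.]
top tension_post 0.89 [288. 210.] [628. 132.  95.]
top tension_post 0.61 [420. 225.] [ 589. -201.   95.]
top tension_post 0.38 [418. 225.] [ 588. -195.   95.]
top isolator 0.84 [362. 287.] [432. -57.  31.]
top isolator 0.84 [408. 338.] [ 301. -177.   31.]
top isolator 0.73 [418. 226.] [ 593. -204.   31.]
top isolator_handle 0.87 [415. 341.] [ 300. -184.   98.]
top isolator_handle 0.79 [361. 286.] [437. -50.  98.]
top isolator_handle 0.7 [419. 227.] [ 585. -197.   98.]
top handle_grip 0.87 [364. 290.] [426. -59.  98.]
top handle_grip 0.74 [413. 337.] [ 310. -178.   98.]
top handle_grip 0.67 [498. 202.] [ 646. -396.   98.]
top mug 0.87 [396. 180.] [ 710. -148.   40.]
top mosaic_pot 0.68 [222. 178.] [717. 309.  45.]
top mosaic_pot 0.62 [129. 290.] [425. 546.  45.]
top glue_pot 0.52 [308. 249.] [531.  84.  20.]
top nippers 0.8 [437. 270.] [ 475. -259.    8.]
top nippers 0.24 [264. 221.] [608. 201.   8.]
s
[... 162 characters left out ...]
498. 334.] [ 655. -399.   31.]
side isolator 0.61 [319. 376.] [ 297. -178.   31.]
side isolator_handle 0.96 [497. 320.] [ 636. -386.   98.]
side isolator_handle 0.8 [416. 290.] [ 580. -213.   98.]
side isolator_handle 0.76 [323. 290.] [430. -60.  98.]
side handle_grip 0.93 [413. 290.] [ 575. -209.   98.]
side handle_grip 0.9 [318. 368.] [ 286. -189.   98.]
side handle_grip 0.88 [500. 322.] [ 635. -393.   98.]
side mug 0.6 [390. 216.] [783.  17.  40.]
side mug 0.57 [423. 253.] [ 733. -134.   40.]
side mosaic_pot 0.7 [304. 183.] [711. 297.  45.]
side glue_pot 0.25 [413. 290.] [ 629. -183.   20.]
side nippers 0.86 [404. 347.] [ 491. -260.    8.]
side nippers 0.16 [411. 301.] [ 605. -195.    8.]
```

View pics/top0.png

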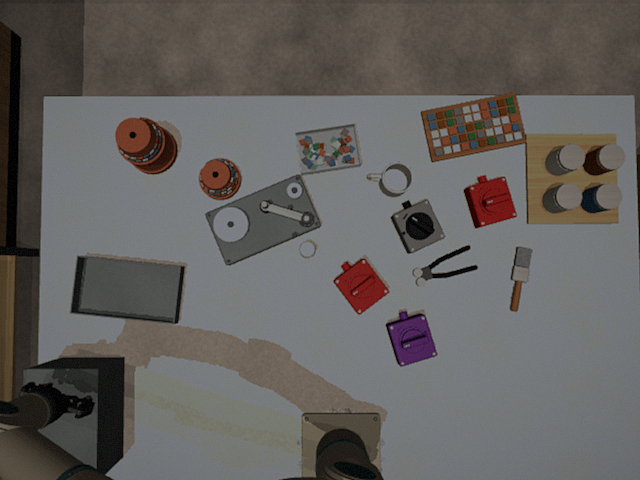

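View pics/side0.png

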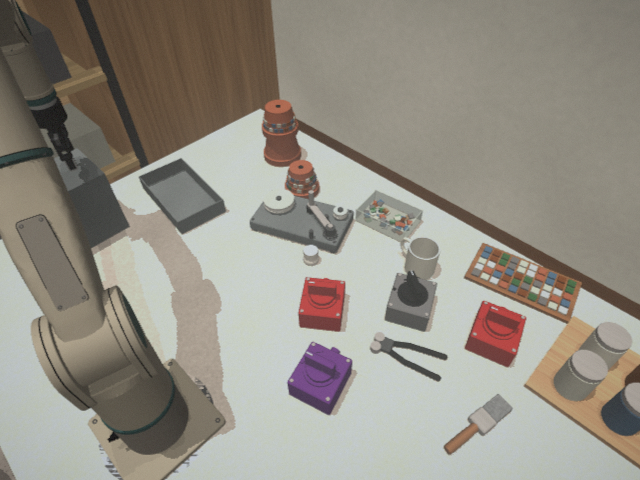

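```bash
python3 - <<'E'
from h import *
p=ctrl.get_image("top")
a=p["img"][165:275,195:330,::-1];b=p["img"][185:265,370:470,::-1]
a=cv2.resize(a,(660,538),interpolation=cv2.INTER_CUBIC)
cv2.imwrite("pics/cd.png",cv2.convertScaleAbs(a,alpha=1.5))
cv2.imwrite("pics/ci.png",cv2.convertScaleAbs(cv2.resize(b,(700,560),interpolation=cv2.INTER_CUBIC),alpha=1.8))
L=back(p,(231,224),69);S=back(p,(294,189),69);print(L,S)
d=L-S; yaw=np.arctan2(d[1],d[0])-np.arctan2(185,-17)
R=np.array([[np.cos(yaw),-np.sin(yaw)],[np.sin(yaw),np.cos(yaw)]])
o=(L+S)[:2]/2-R@np.array([26.5,-12.5])
piv=o+R@np.array([-45,-105]);print("yaw",yaw,"o",o,"pivot",piv,proj(p,[*piv,68]), np.linalg.norm(d))
for q in (0,.9):
    f=yaw+np.deg2rad(50)+q;X=piv+110*np.array([np.cos(f),np.sin(f)]);print(q,"post",X,proj(p,[*X,115]),proj(p,[*X,68]))
E
```

```text
[594.61398366 279.99677103  69.        ] [684.51651763 118.74261579  69.        ]
yaw 0.41696439385000006 o [610.27336856 200.06657485] pivot [611.65246866  85.83830303] [np.float64(306.83995802051186), np.float64(217.28818055791973)] 184.6222310442238
0 post [642.1749724  191.51884413] [np.float64(264.1544776504898), np.float64(203.47809714145814)] [np.float64(265.6476755935255), np.float64(205.49510572651081)]
0.9 post [547.84314958 175.43947936] [np.float64(270.5232701755375), np.float64(241.29800916716465)] [np.float64(271.8328583260079), np.float64(242.20261129420845)]
```

View pics/cd.png

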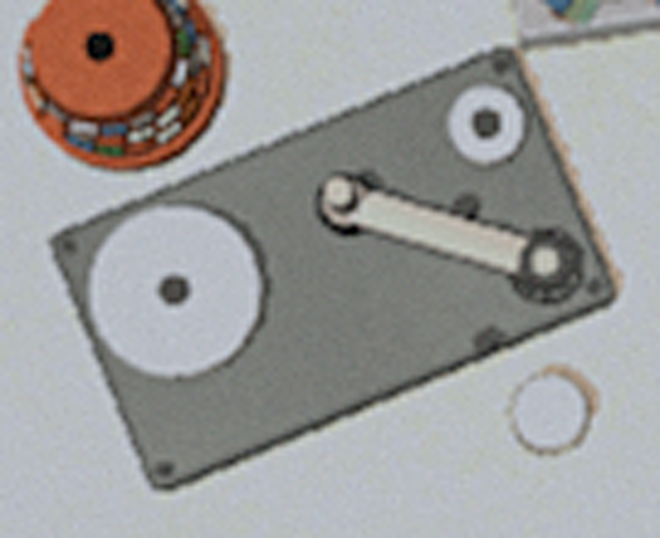

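View pics/ci.png

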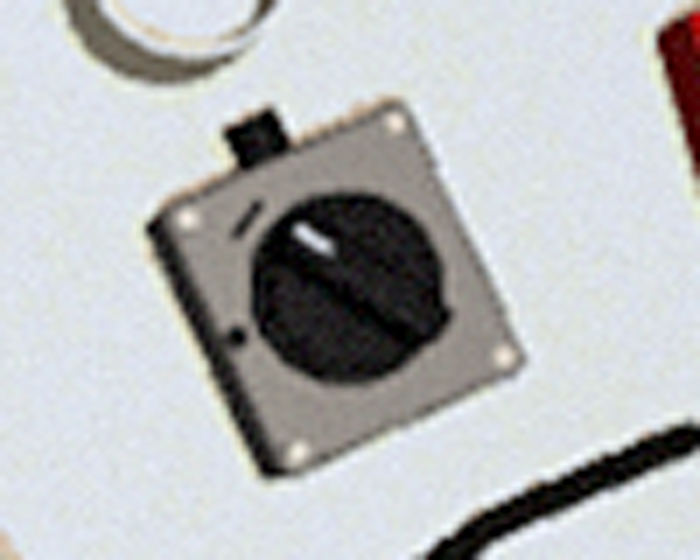

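Candidates for the isolator: red (362,287), red (492,201), purple (411,338), grey (418,226). Only the grey one fits: the red and purple ones are look-alikes. The crop confirms it has the grey box, gland, bar mark, and off dot, with the white line at the bar mark. The grinder crop shows the post at about (265,204) and the pivot at about (307,218), which matches my computed frame.

```bash
cat >> h.py <<'E'
def plan(X,yaw=None):
    s=ctrl.read_state();R=Ro.from_euler("xyz",s["tool_rot"]).as_matrix()
    d=R.T@(np.array(X)-np.array(s["eef_pos"]))
    n=int(np.ceil(np.linalg.norm(d)/47))
    print("at",np.round(s["eef_pos"],1),np.round(s["tool_rot"],3),"q",np.round(s["qpos"],2),"t",s["clock"])
    print("shift total/150",np.round(d/150,3),"rows",n,"per row",np.round(d/150/n,3))
    if yaw is not None:
        Rt=Ro.from_euler("xyz",[np.pi,0,yaw]).as_matrix()
        v=np.rad2deg(Ro.from_matrix(R.T@Rt).as_rotvec())/45;m=int(np.ceil(np.linalg.norm(v)*45/8.4));print("turn total/45",np.round(v,3),"rows",m,"per",np.round(v/m,3))
E
python3 - <<'E'
from h import *
p=ctrl.get_image("top")
px=np.array([(397,122),(187,218),(300,453),(504,357)])/7+[370,185]
W=np.array([back(p,u,62) for u in px])[:,:2];print(W)
c=W.mean(0);x=(W[0]-W[3]+W[1]-W[2]);y=W[1]-W[0]+W[2]-W[3]
print(c,np.degrees(np.arctan2(x[1],x[0])),np.degrees(np.arctan2(y[1],y[0]))-90,np.linalg.norm(x)/2,np.linalg.norm(y)/2)
yaw=np.mean([np.arctan2(x[1],x[0]),np.arctan2(y[1],y[0])-np.pi/2])
plan([c[0],c[1],220],yaw+np.deg2rad(30))
E
```

```text
[[ 650.15605797 -223.15167296]
 [ 614.79460066 -145.47805032]
 [ 528.25423703 -186.17252538]
 [ 563.40310869 -261.46942364]]
[ 589.15200109 -204.06791808] 24.51037864510645 24.74689633908416 95.2280212450824 84.21948520884214
at [202.5 617.7 231.3] [ 3.142 -0.     2.825] q [-1.32  0.63  0.04  1.52 -0.03  1.   -0.02] t 1.1
shift total/150 [-4.156 -4.402  0.075] rows 20 per row [-0.208 -0.22   0.004]
turn total/45 [-0.    -0.     2.383] rows 13 per [-0.    -0.     0.183]
```

Emit:
step_arm:
  series:
    - [[0,0,0,-0.208,-0.22,0.004,0],[0,0,0,-0.208,-0.22,0.004,0],[0,0,0,-0.208,-0.22,0.004,0],[0,0,0,-0.208,-0.22,0.004,0],[0,0,0,-0.208,-0.22,0.004,0],[0,0,0,-0.208,-0.22,0.004,0],[0,0,0,-0.208,-0.22,0.004,0],[0,0,0,-0.208,-0.22,0.004,0],[0,0,0,-0.208,-0.22,0.004,0],[0,0,0,-0.208,-0.22,0.004,0]]

```text
clock: 2.1
eef_pos: [396.9, 205.3, 225.6]
tool_rot: [3.141, 0.001, 2.825]
force: [0.8, 0.1, 0.1]
width: 85.4
gripper_force: 0.0
```

Emit:
step_arm:
  series:
    - [[0,0,0,-0.208,-0.22,0.004,0],[0,0,0,-0.208,-0.22,0.004,0],[0,0,0,-0.208,-0.22,0.004,0],[0,0,0,-0.208,-0.22,0.004,0],[0,0,0,-0.208,-0.22,0.004,0],[0,0,0,-0.208,-0.22,0.004,0],[0,0,0,-0.208,-0.22,0.004,0],[0,0,0,-0.208,-0.22,0.004,0],[0,0,0,-0.208,-0.22,0.004,0],[0,0,0,-0.208,-0.22,0.004,0]]

```text
clock: 3.1
eef_pos: [590.4, -205.7, 219.4]
tool_rot: [3.141, 0.0, 2.825]
force: [1.1, 0.3, -0.2]
width: 85.8
gripper_force: 0.0
```

Emit:
step_arm:
  series:
    - [[0,0,0.183,0,0,0,0],[0,0,0.183,0,0,0,0],[0,0,0.183,0,0,0,0],[0,0,0.183,0,0,0,0],[0,0,0.183,0,0,0,0],[0,0,0.183,0,0,0,0],[0,0,0.183,0,0,0,0],[0,0,0.183,0,0,0,0],[0,0,0.183,0,0,0,0],[0,0,0.183,0,0,0,0],[0,0,0.183,0,0,0,0],[0,0,0.183,0,0,0,0]]

```text
clock: 4.3
eef_pos: [589.9, -203.7, 219.3]
tool_rot: [3.142, -0.0, 1.094]
force: [-0.7, 0.2, -0.5]
width: 85.8
gripper_force: 0.0
```

Emit:
step_arm:
  series:
    - [[0,0,0.183,0,0,0,0],[0,0,0,0,0,0,0]]

```text
clock: 4.5
eef_pos: [589.9, -203.6, 219.1]
tool_rot: [-3.141, 0.001, 0.956]
force: [0.8, 1.3, -0.1]
width: 85.0
gripper_force: 0.0
```

```bash
python3 - <<'E'
from h import *
p=ctrl.get_image("wrist")
c=(589.2,-204.1);a=np.deg2rad(54.6)
for k in(-33,0,33): print(k,np.round(proj(p,[c[0]+k*np.cos(a),c[1]+k*np.sin(a),112])))
print([(np.round(r["centre"]),round(r["score"],2),np.round(back(p,r["centre"],98))) for r in ctrl.recognise(p,"handle_grip")])
save(p,"w1.png")
plan([589,-204,82],a)
E
```

```text
-33 [319. 278.]
0 [319. 236.]
33 [319. 191.]
[(array([ 49., 180.]), 0.95, array([449., -58.,  98.])), (array([ 29., 363.]), 0.86, array([ 318., -156.,   98.])), (array([507., 332.]), 0.7, array([ 667., -366.,   98.])), (array([318., 224.]), 0.67, array([ 592., -199.,   98.]))]
at [ 589.9 -203.7  219.2] [-3.141  0.     0.96 ] q [-0.08  0.68  0.63  1.62 -0.46  1.    0.09] t 4.6
shift total/150 [-0.005 -0.003  0.915] rows 3 per row [-0.002 -0.001  0.305]
turn total/45 [-0.     0.     0.009] rows 1 per [-0.     0.     0.009]
```

View pics/w1.png

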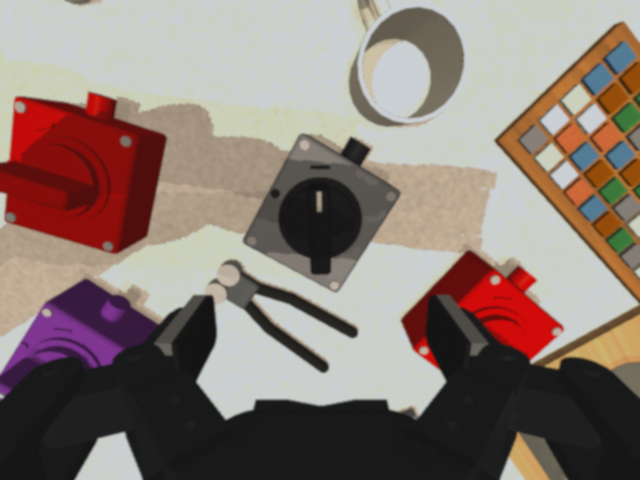

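The wrist view shows the grey isolator centred, with the bar upright from (319,190) to (320,273) and the fingers on either side. It agrees with the prediction, so I descend, grip and turn.

Emit:
step_arm:
  series:
    - [[0,0,0,0.01,0,0.3,0],[0,0,0,0,0,0.3,0],[0,0,0,0,0,0.2,0],[0,0,0,0,0,0.11,0],[0,0,0,0,0,0,1],[0,0,0,0,0,0,1],[0,0,0,0,0,0,1],[0,0,0,0,0,0,1],[0,0,0,0,0,0,1],[0,0,0,0,0,0,1],[0,0,0,0,0,0,1],[0,0,0,0,0,0,1]]

```text
clock: 5.8
eef_pos: [590.2, -201.9, 84.2]
tool_rot: [-3.14, -0.001, 0.957]
force: [-4.1, 1.9, 7.8]
width: 15.0
gripper_force: 59.3
```

Gripped at 15 mm. Next I turn it counter-clockwise (negative about tool z).

Emit:
step_arm:
  series:
    - [[0,0,-0.13,0,0,0,1],[0,0,-0.13,0,0,0,1],[0,0,-0.13,0,0,0,1],[0,0,-0.13,0,0,0,1],[0,0,-0.13,0,0,0,1],[0,0,-0.13,0,0,0,1],[0,0,-0.13,0,0,0,1],[0,0,-0.13,0,0,0,1],[0,0,-0.13,0,0,0,1],[0,0,-0.13,0,0,0,1],[0,0,-0.05,0,0,0,1],[0,0,0,0,0,0,1]]

```text
clock: 7.0
eef_pos: [590.0, -201.8, 84.2]
tool_rot: [3.141, -0.002, 2.015]
force: [-3.8, 2.9, 7.9]
width: 15.3
gripper_force: 59.5
```

```bash
python3 - <<'E'
from h import *
s=ctrl.read_state();print(np.round(s["force"],1),np.round(s["torque"],2),s["tool_rot"],s["qpos"])
E
```

```text
[-3.8  2.9  7.9] [ 0.62  0.73 -0.7 ] [ 3.14113983e+00 -2.35540901e-03  2.01463912e+00] [ 0.14645193  0.78610916  0.2315068   1.71723247 -0.26763559  0.67064637
  0.96717056]
```

Emit:
step_arm:
  series:
    - [[0,0,0,0,0,0,0],[0,0,0,0,0,0,0],[0,0,0,0,0,0,0],[0,0,0,0,0,0,0],[0,0,0,0,0,0,0],[0,0,0,0,0,-0.15,0],[0,0,0,0,0,-0.3,0],[0,0,0,0,0,-0.3,0],[0,0,0,0,0,-0.15,0],[0,0,0.17,0,0,0,0],[0,0,0.17,0,0,0,0],[0,0,0,0,0,0,0]]

```text
clock: 8.2
eef_pos: [590.6, -202.6, 217.9]
tool_rot: [-3.141, 0.0, 1.749]
force: [-0.3, -0.2, -0.6]
width: 85.3
gripper_force: 0.0
```

```bash
python3 - <<'E'
from h import *
p=ctrl.get_image("wrist");c=(590,-204)
for k,z in((0,98),(33,112),(-33,112)): 
    a=np.deg2rad(114.6);print(np.round(proj(p,[c[0]+k*np.cos(a),c[1]+k*np.sin(a),z])))
save(p,"w2.png")
plan([642,191,220])
E
```

```text
[320. 231.]
[308. 192.]
[330. 277.]
at [ 590.6 -202.5  217.7] [-3.141  0.     1.752] q [ 0.06  0.63  0.37  1.62 -0.26  0.95  0.7 ] t 8.25
shift total/150 [ 2.518  0.811 -0.017] rows 9 per row [ 0.28   0.09  -0.002]
```

View pics/w2.png

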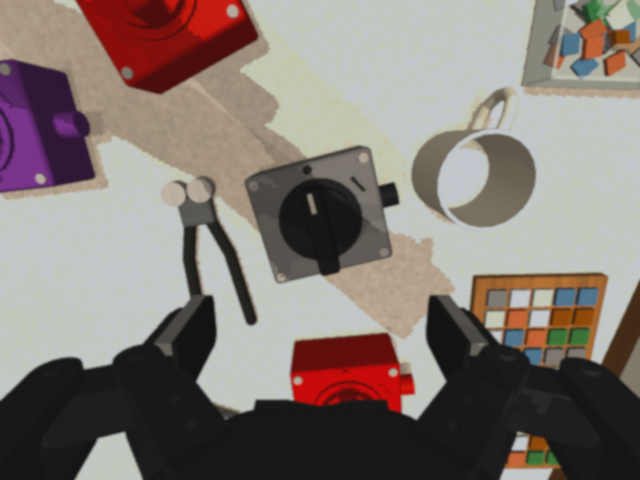

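The bar runs (309,190)→(331,272), as predicted for off, and the white line points to the dot at (307,170). On to the post.

Emit:
step_arm:
  series:
    - [[0,0,0,0.28,0.09,0,0],[0,0,0,0.28,0.09,0,0],[0,0,0,0.28,0.09,0,0],[0,0,0,0.28,0.09,0,0],[0,0,0,0.28,0.09,0,0],[0,0,0,0.28,0.09,0,0],[0,0,0,0.28,0.09,0,0],[0,0,0,0.28,0.09,0,0],[0,0,0,0.28,0.09,0,0],[0,0,0,0,0,0,0]]

```text
clock: 9.25
eef_pos: [642.0, 201.3, 216.5]
tool_rot: [-3.141, -0.006, 1.764]
force: [-0.4, -0.2, -0.7]
width: 85.3
gripper_force: 0.0
```

```bash
python3 - <<'E'
from h import *
p=ctrl.get_image("wrist")
for X in ((642.2,191.5,115),(642.2,191.5,68),(611.7,85.8,68)): print(X,np.round(proj(p,X)))
print([(np.round(r["centre"]),round(r["score"],2),np.round(back(p,r["centre"],95))) for r in ctrl.recognise(p,"tension_post")])
save(p,"w3.png")
plan([642,191.5,78])
E
```

```text
(642.2, 191.5, 115) [318. 250.]
(642.2, 191.5, 68) [319. 233.]
(611.7, 85.8, 68) [264. 336.]
[(array([295., 282.]), 0.76, array([630., 155.,  95.]))]
at [642.5 192.5 216.9] [-3.14   0.     1.755] q [-0.55  0.7   0.38  1.47 -0.29  1.02  0.09] t 9.35
shift total/150 [-0.006 -0.003  0.926] rows 3 per row [-0.002 -0.001  0.309]
```

View pics/w3.png

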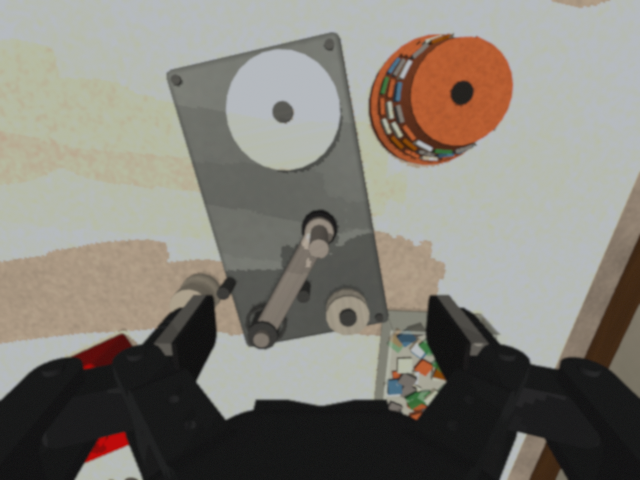

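The post top is at (319,246), within 4 px of the prediction, so I descend and grip.

Emit:
step_arm:
  series:
    - [[0,0,0,0,0,0.3,0],[0,0,0,0,0,0.3,0],[0,0,0,0,0,0.2,0],[0,0,0,0,0,0.11,0],[0,0,0,0,0,0,1],[0,0,0,0,0,0,1],[0,0,0,0,0,0,1],[0,0,0,0,0,0,1],[0,0,0,0,0,0,1],[0,0,0,0,0,0,1],[0,0,0,0,0,0,1],[0,0,0,0,0,0,1]]

```text
clock: 10.55
eef_pos: [642.4, 190.9, 82.9]
tool_rot: [-3.141, -0.001, 1.75]
force: [-3.2, -1.1, 7.7]
width: 13.8
gripper_force: 58.4
```

```bash
python3 - <<'E'
from h import *
s=ctrl.read_state();e=np.array(s["eef_pos"]);yaw=s["tool_rot"][2];print(e,yaw,s["width"],s["force"])
piv=np.array([611.7,85.8]);d=e[:2]-piv;r=np.hypot(*d);print(r,np.degrees(np.arctan2(d[1],d[0])))
R=Ro.from_euler("xyz",s["tool_rot"]).as_matrix()
f0=np.arctan2(d[1],d[0]);last=e[:2]
for q in np.linspace(0,.9,11)[1:].tolist()+[.94]:
    X=piv+r*np.array([np.cos(f0+q),np.sin(f0+q)]);v=R.T@[*(X-last),0];print(round(q,2),np.round(v/150,3));last=X
E
```

```text
[642.41693158 190.94551568  82.90235435] 1.7499124044121444 13.765116158330278 [-3.24653803 -1.12743648  7.66287924]
109.54044619509327 73.71494494018556
0.09 [ 0.027 -0.06   0.   ]
0.18 [ 0.021 -0.062  0.   ]
0.27 [ 0.016 -0.064  0.   ]
0.36 [ 0.01  -0.065  0.   ]
0.45 [ 0.004 -0.066  0.   ]
0.54 [-0.002 -0.066  0.   ]
0.63 [-0.008 -0.065  0.   ]
0.72 [-0.014 -0.064  0.   ]
0.81 [-0.02  -0.063  0.   ]
0.9 [-0.025 -0.061  0.   ]
0.94 [-0.013 -0.026  0.   ]
```

Emit:
step_arm:
  series:
    - [[0,0,0,0.027,-0.06,0,1],[0,0,0,0.021,-0.062,0,1],[0,0,0,0.016,-0.064,0,1],[0,0,0,0.01,-0.065,0,1],[0,0,0,0.004,-0.066,0,1],[0,0,0,-0.002,-0.066,0,1],[0,0,0,-0.008,-0.065,0,1],[0,0,0,-0.014,-0.064,0,1],[0,0,0,-0.02,-0.063,0,1],[0,0,0,-0.025,-0.061,0,1],[0,0,0,-0.006,-0.013,0,1],[0,0,0,0,0,0,1]]

```text
clock: 11.75
eef_pos: [549.5, 183.0, 82.9]
tool_rot: [3.133, -0.009, 1.756]
force: [3.8, 14.9, -1.3]
width: 13.4
gripper_force: 59.5
```

```bash
python3 - <<'E'
from h import *
s=ctrl.read_state();e=np.array(s["eef_pos"]);d=e[:2]-[611.7,85.8];print(s["clock"],e,np.hypot(*d),np.arctan2(d[1],d[0])-np.deg2rad(73.7),np.round(s["force"],1),s["width"],s["gripper_force"])
p=ctrl.get_image("side")
for q in(0.7,.82,.9):
    f=.417+np.deg2rad(50)+q;X=[611.7+110*np.cos(f),85.8+110*np.sin(f)];print(q,proj(p,[*X,68]))
save(p,"s4.png",(230,180,370,270),5)
E
```

```text
11.75 [549.53656202 183.01157624  82.94364876] 115.38796980943118 0.8534224995834554 [ 3.8 14.9 -1.3] 13.350085777882033 59.47138845920563
0.7 [np.float64(294.153348734436), np.float64(218.341999449705)]
0.82 [np.float64(292.5595697420698), np.float64(221.54392811883363)]
0.9 [np.float64(291.7904470884484), np.float64(223.75666214500228)]
```

View pics/s4.png

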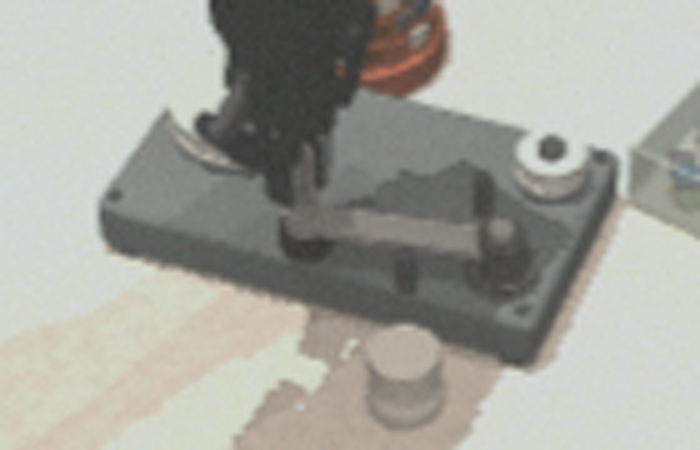

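The swing is nearly complete (about 0.87 estimated), with a small gap left to the stop stub. I press on until the force shows the stop.

Emit:
step_arm:
  series:
    - [[0,0,0,-0.012,-0.02,0,1],[0,0,0,-0.008,-0.02,0,1],[0,0,0,0,0,0,1],[0,0,0,0,0,0,1]]

```text
clock: 12.2
eef_pos: [546.8, 181.1, 83.0]
tool_rot: [3.127, -0.01, 1.758]
force: [8.9, 19.5, -5.7]
width: 13.0
gripper_force: 59.4
```

Emit:
step_arm:
  series:
    - [[0,0,0,-0.008,-0.02,0,1],[0,0,0,-0.008,-0.02,0,1],[0,0,0,0,0,0,1],[0,0,0,0,0,0,1]]

```text
clock: 12.6
eef_pos: [546.6, 180.9, 83.1]
tool_rot: [3.117, -0.011, 1.76]
force: [21.5, 26.2, -18.0]
width: 13.8
gripper_force: 59.8
```

```bash
python3 - <<'E'
from h import *
p=ctrl.get_image("side");save(p,"s5.png",(230,180,370,270),5)
s=ctrl.read_state();print(s["clock"],s["eef_pos"],s["force"],s["qd"].round(3) if hasattr(s["qd"],"round") else s["qd"])
E
```

```text
12.65 [546.55344608 180.91444941  83.09332317] [ 20.37999564  26.89874812 -19.07154712] [ 0.001  0.    -0.001 -0.002  0.002  0.002 -0.   ]
```

View pics/s5.png

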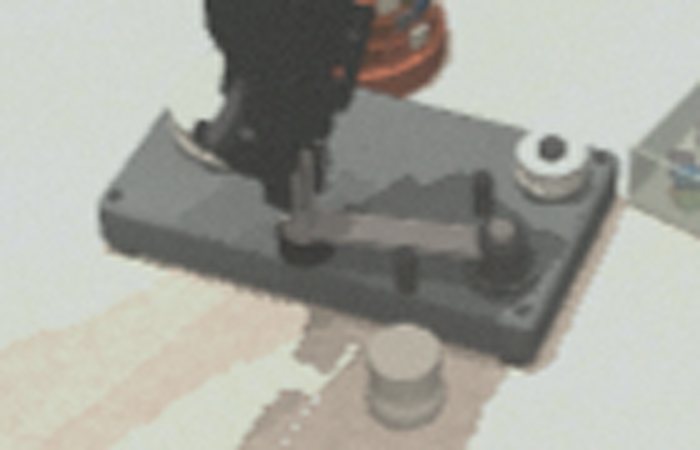

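The bar at (400,240) now lies against the stub at (405,255). The post is in the fingers, the force has risen sharply without further travel, and the arm is still. Handing in.

```bash
python3 -c "
from cell import ctrl
print(ctrl.finish_job())"
```

```text
the job is handed in; nothing more can be done
None
```

I handed the job in at about 12.7 s: the isolator handle is at off, the tensioner arm is hard against its stop with the fingers still gripping the post, and I saw no contact with anything else on the table. The hand-in gave no verdict.

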